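# Lay out a stripped gearbox for reassembly

## Robot

A 7-joint arm with a two-finger parallel gripper is mounted at the origin on the work surface. World frame = base frame: x ahead of the robot, y to its left, z up, the work surface at z = 0. Lengths are in m, angles in rad, forces in N, time in s.
With the tool pointing down it reaches from about 0.4 to 0.875 m from the base axis. Payload 6.5 kg.
Tool frame: the origin (TCP) lies midway between the tips of the shut fingers; the grasp point (between the pads) lies arm.grip_point_offset behind it (arm.grip_point_offset is the distance from the TCP to the grasp point, in m); z points along the fingers, y is the line along which they close (so a half turn about z gives the same grasp; the last joint's range is limited). The gripper opens to 88 mm and grips with 3 to 60 N. Pads are 18 mm wide; open, the fingers measure 123 mm over their backs; the gripper's body (75 mm by 187 mm) begins 45 mm behind the grasp point.
Start: joints at [1.104, 0.536, -0.004, 1.538, 0.003, 1.067, -0.071], TCP at [0.254, -0.598, 0.239] pointing down, gripper open.
Joint ranges: [-2.7, 2.7], [-0.37, 2.16], [-1.27, 1.26], [0.24, 2.4], [-1.31, 4.45], [0.19, 1.91], [-2.76, 2.76]. Speed limits (rad/s): [2.39, 2.39, 3.14, 3.14, 3.14, 3.14, 3.14].

## Interface

Orientations are given as a unit quaternion [x, y, z, w].
In Python, from plant import telemetry, cams, order, finder, arm gives the robot as it stands.
- The arm moves only by the tool jog_arm, never from a script. Its argument "commands" is a list of rows, each a list of 3 entries, a list of its own where there are three numbers: the shift along the tool's x, y, z normalised to -1 to 1, where 1 is 200 mm, then the turn, a rotation vector about the tool's x, y, z normalised to -1 to 1, where 1 is 60 degrees, then the opening, from 0 (shut) to 1 (fully open). In form: [[[tx, ty, tz], [rx, ry, rz], claw], ...]. A call has 1 to 8 rows; each row is the pose to reach, as a shift and turn from the pose commanded when the call began, along the tool's axes at that moment; what a row does not reach only later rows make up. A row lasts 1/10 s, in which the tool goes at most 50 mm and 8.59 degrees, less where a joint would pass 70% of its speed; a pose out of reach is approached as far as the arm can. A call with a number of a shift or a turn outside -1 to 1 is refused whole. A call with a gripper value outside its range is refused whole. The fingers move at their own pace and stop on an object; "force" is the grip in N (left out, the last holds). Time passes only in rows, so rows that repeat a pose let the fingers close. It gives the time, the measured TCP pose, the force, the opening and the grip force at its end, in the units of the state.
- telemetry.get_state(): the state, without advancing time (a new reading comes with each control period).
- cams.get_image(name): name is "scene" or "top" or "wrist"; returns a dict with "img" (420x560x3 uint8, red, green, blue), "mtx" (3x3 intrinsics, pixels), "world_from_camera" (4x4, takes a point from camera to world coordinates). Camera axes: x right, y up, looking along -z (the intrinsics and any distortion apply to the point x, -y, -z); pixel columns grow to the right and rows downward; lengths in m; the calibration is good to about 2 mm. A picture is of the moment at which its call begins. There is no depth.
- order.close_job(): hands the job in; it is judged then, once.
Trained networks look in the newest picture that a camera, given by its name, has taken for a name from the list of things; names that differ only in an ending like _2 or _b are one class to them, and where a whole thing is asked for, a point or a joint stands for the part that bears it (a point fixed in the world has none). Each returns a list of dicts, best first, with "p" (0 to 1); they miss things now and then, are a little off and sometimes report something else, mostly with a low value. They report only what shows in the picture. A call takes as long as a camera call.
- finder.spot_in(camera, label): "at" ([x, y, z] in m, in world coordinates, good to about 4 mm: the middle of the surface that is visible of it).
- finder.regions_of(camera, label): "mask" (420x560 bool, what is visible of it).
The state is a dict: "t": time; "joints": joint angles; "joint_velocities": joint speeds; "tau": joint torques, N m; "position": TCP position; "eef_rot": TCP orientation; "wrist_force": force on the tool from outside, world axes, zero at the start; "ft_torque": the same for the moment, N m; "opening": finger opening in m; "gripper_force": force on a finger pad.
Only numpy, scipy, OpenCV 4.12 (cv2) and the standard library are available. Lean on these libraries where they do the work, as an engineer would, in place of code of your own. Each camera call takes 0.05 s, during which the arm holds its last target. There are 200 camera calls.

## Task

Lay the parts of the stripped gearbox out on the three round rubber pads between the housing and the motor, each centred on its pad: the output shaft standing upright on the pad beside the housing, the bearing block upright on the pad beside the motor, and the spur gear, hub up, on the middle pad between them, with the spacer ring set flat on top of it around its hub. Leave the housing, the motor and the blue spray can where they stand.

Things in the scene. Friction and masses are not known exactly. Their poses are not given: they have to be found in the camera images.
- shaft: output shaft: bare steel round flange 44 mm across and 8 mm thick with an upright round shaft 14 mm in diameter rising from its centre, 53 mm high in all, about 170 g. Loose; stands on the green mat at the start. Origin at the centre of its underside, z up.
- gear: spur gear: bare steel toothed disc 56 mm across and 12 mm thick, with a raised round hub 16 mm across and 6 mm high at its centre (18 mm high in all), about 180 g. Lies hub up. Loose; stands on the green mat at the start. Origin at the centre of its underside, z up.
- block: bearing block: aluminium, with a foot 62 mm long (its x axis), 26 mm wide (its y axis) and 10 mm thick, and in its middle a rounded body 34 mm long, 26 mm wide, 38 mm high in all; bore along y; about 150 g. It lies at any yaw. Loose; stands on the green mat at the start. Origin at the centre of its underside, z up.
- ring: spacer ring: bare steel ring, 40 mm outside, 28 mm inside, 10 mm high, about 50 g. It goes loosely round the gear's hub. Loose; stands on the green mat at the start. Origin at the centre of its underside, z up.
- pad_a: one of three identical round black rubber pads, 80 mm across and 4 mm thick, fixed on the green mat; origin at the centre of its underside (mat level), z up. The three stand in a rough row, about 115 mm apart, between the housing and the motor; which letter is where in the row changes
- pad_b: one of three identical round black rubber pads, 80 mm across and 4 mm thick, fixed on the green mat; origin at the centre of its underside (mat level), z up. The three stand in a rough row, about 115 mm apart, between the housing and the motor; which letter is where in the row changes
- pad_c: one of three identical round black rubber pads, 80 mm across and 4 mm thick, fixed on the green mat; origin at the centre of its underside (mat level), z up. The three stand in a rough row, about 115 mm apart, between the housing and the motor; which letter is where in the row changes
- housing: gearbox housing: open round die-cast aluminium pot 84 mm across, 45 mm high, with two ears along its x axis reaching 57 mm from the centre; 0.8 kg, loose, stands at one end of the row of pads (either end), about 120 mm from the nearest pad, centre to centre. Origin at the centre of its underside.
- motor: electric motor: steel can lying along its x axis between two square black end plates, 70 mm long without its thin shaft (52 mm from the centre to the shaft's tip, +x), 44 mm wide and high; 0.5 kg, loose, stands at the other end of the row, about 120 mm from the nearest pad, centre to centre. Origin at the centre of its underside.
- spray_can: bystander: blue spray can, 52 mm across, 160 mm high, standing on the bench off one side of the mat. The mat is green, 3 mm thick, fixed, its top at z = 3 mm. Origin at the centre of its underside.

How it is judged:
By the outcome, as a careful person would: the job done as asked, in the order asked, and still so for the second after the job is handed in, with the robot touching nothing.
It also fails if it takes over 99 s, if anything falls off the work surface, if the arm or the gripper's body presses on something with over 40 N, if the wrist force passes 120 N, or if a joint passes its speed limit or range.

## Working session

There is one attempt and no reset: what is moved stays moved. The work goes in short steps, Python scripts to look and compute and a tool call to move; the robot and the scene stay as the last step left them, time stands still between calls to the robot, and variables do not carry over. Pictures are saved under pics/ and viewed, at most 14 in all, crops included, and the job is handed in when it is done.

Besides the shell and the picture viewer there is one more tool, called after ">>>" as name([rows], argument=value, ...), one row to a line, values as JSON. jog_arm: Moves the arm, as the interface text tells. Scaled input: -1 to 1 covers 200 mm each way for a shift and 60 degrees each way for a turn. Its arguments: {"type":"object","properties":{"commands":{"type":"array"},"force":{"type":"number"}},"required":["commands"]}

```bash
mkdir -p pics
cat > h.py <<'E'
import numpy as np, cv2
from plant import telemetry, cams, order, finder, arm
def snap(cam, fn=None):
    d=cams.get_image(cam)
    if fn: cv2.imwrite('pics/'+fn, d['img'][:,:,::-1])
    return d
def pix2z(d,u,v,z):
    K=np.array(d['mtx']);T=np.array(d['world_from_camera'])
    r=np.linalg.inv(K)@np.array([u,v,1.]); r=T[:3,:3]@np.array([r[0],-r[1],-r[2]])
    o=T[:3,3]; return o+r*(z-o[2])/r[2]
def proj(d,p):
    K=np.array(d['mtx']);T=np.array(d['world_from_camera'])
    c=T[:3,:3].T@(np.array(p)-T[:3,3]); q=K@np.array([c[0],-c[1],-c[2]]); return q[:2]/q[2]
E
python3 - <<'E'
from h import *
s=telemetry.get_state(); print(s); print(arm.grip_point_offset)
d=snap('top','top0.png'); print(d['mtx'],d['world_from_camera'], d.keys())
for n in ['shaft','gear','block','ring','pad_a','housing','motor','spray_can']:
    for r in finder.spot_in('top',n)[:4]: print(n,np.round(r['at'],4),round(r['p'],2))
d=snap('scene','scene0.png')
E
```

```text
{'t': 0.0, 'joints': array([ 1.10378478,  0.53718366, -0.00443176,  1.53881828,  0.0025939 ,
        1.06729209, -0.07118973]), 'joint_velocities': array([ 4.95026259e-04,  1.70240364e-03,  4.35653320e-04, -4.68362081e-04,
       -5.16353132e-05, -1.38236113e-03, -1.13494805e-03]), 'tau': array([-1.13927505e-03, -5.70993984e+01,  9.90062244e-01, -2.51610017e+01,
       -5.63237211e-02,  1.79151690e-02,  2.04137882e-04]), 'position': array([ 0.25336092, -0.59794769,  0.23784918]), 'eef_rot': array([ 9.79978239e-01,  1.99102816e-01, -2.28463607e-04, -8.16454440e-04]), 'wrist_force': array([-0.0159009 , -0.00481691, -0.00528536]), 'ft_torque': array([-0.06698933, -0.01279424, -0.02674446]), 'gripper_force': 0.0, 'opening': 0.08814649396245115}
0.0187
[[512.56864175   0.         278.91939405]
 [  0.         512.56864175 210.4367419 ]
 [  0.           0.           1.        ]] [[-5.95143962e-04  9.81312953e-01 -1.92417605e-01  3.64991031e-01]
 [-9.99666708e-01  4.38233472e-03  2.54414737e-02 -9.63007420e-02]
 [ 2.58092860e-02  1.92368615e-01  9.80983281e-01  1.09745344e+00]
 [ 0.00000000e+00  0.00000000e+00  0.00000000e+00  1.00000000e+00]] dict_keys(['img', 'mtx', 'world_from_camera'])
shaft [0.5116 0.1907 0.0107] 0.78
shaft [ 0.5672 -0.4378  0.1385] 0.42
shaft [ 0.503  -0.072   0.0166] 0.27
gear [ 0.5018 -0.0724  0.0162] 0.69
block [0.4659 0.0755 0.0293] 0.62
block [ 0.5034 -0.2306  0.0154] 0.22
ring [ 0.5027 -0.2326  0.0149] 0.6
pad_a [0.6441 0.1015 0.0054] 0.86
pad_a [ 0.6333 -0.01    0.0092] 0.64
housing [0.641  0.2266 0.0165] 0.89
housing [ 0.566  -0.438   0.1411] 0.23
motor [ 0.634  -0.2458  0.0401] 0.92
motor [ 0.6346 -0.0112  0.0097] 0.26
spray_can [ 0.5652 -0.4351  0.1423] 0.84
spray_can [ 0.634  -0.2422  0.0392] 0.73
```

View pics/top0.png

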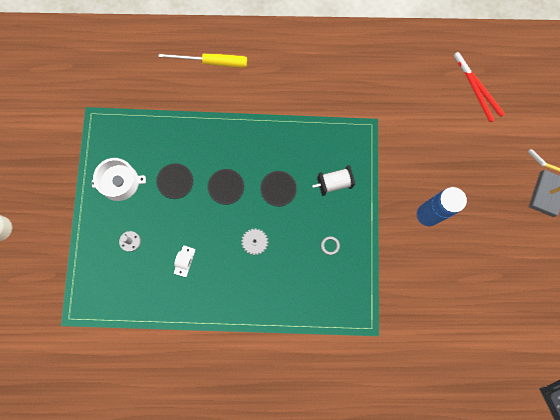

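View pics/scene0.png

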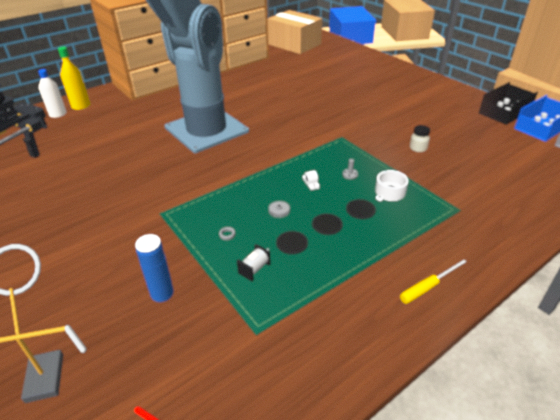

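The top view shows the housing at (117,180) on the left, pads at (175,181), (226,187) and (278,188), and the motor at (336,181). The shaft is at (129,241), the block at (184,261), the gear at (255,241) and the ring at (330,245). The scene view agrees.

```bash
cat >> h.py <<'E'
from scipy.spatial.transform import Rotation as R
OFF=arm.grip_point_offset
def plan(tx,ty,tz,yaw=None,cur=None):
    """tcp target (m), tool-x yaw deg (mod 180); prints normalised shift/turn, rows"""
    s=telemetry.get_state(); q=R.from_quat(s['eef_rot']); p=np.array(s['position'])
    if cur is not None: p,q=cur
    M=q.as_matrix(); y0=np.degrees(np.arctan2(M[1,0],M[0,0]))
    if yaw is None: yaw=y0
    dy=(yaw-y0+90)%180-90; yw=np.radians(y0+dy)
    c,sn=np.cos(yw),np.sin(yw)
    T=np.array([[c,sn,0],[sn,-c,0],[0,0,-1]])
    sh=M.T@(np.array([tx,ty,tz])-p)/0.2; rv=R.from_matrix(M.T@T).as_rotvec(degrees=True)/60
    n=max(np.linalg.norm(sh)*4, np.linalg.norm(rv)*60/8.59)
    print('shift',np.round(sh,4),'turn',np.round(rv,4),'rows %.1f'%n, 'yaw0 %.1f'%y0,'p',np.round(p,4))
E
python3 - <<'E'
from h import *
d=snap('top')
for n,z in [('shaft',.011),('gear',.015),('block',.03),('ring',.013),('pad_a',.007),('housing',.048),('motor',.03)]:
    for r in finder.regions_of('top',n)[:4]:
        m=r['mask'].astype(np.uint8); v,u=np.nonzero(m)
        if len(u)<5: continue
        (cx,cy),(w,h),a=cv2.minAreaRect(np.c_[u,v].astype(np.float32))
        print(n,round(r['p'],2),len(u),'c',u.mean().round(1),v.mean().round(1),'bb',u.min(),u.max(),v.min(),v.max(),'world',np.round(pix2z(d,cx,cy,z),4),np.round((w,h,a),1))
# pads by darkness
g=d['img'].max(2); m=(g<60).astype(np.uint8); n,l,st,c=cv2.connectedComponentsWithStats(m)
for i in range(1,n):
    if st[i,4]>300: print('dark',c[i].round(1),st[i],np.round(pix2z(d,*c[i],.007),4))
dw=snap('wrist','w0.png'); s=telemetry.get_state()
T=np.eye(4);T[:3,:3]=R.from_quat(s['eef_rot']).as_matrix();T[:3,3]=s['position']
print(np.round(np.linalg.inv(T)@dw['world_from_camera'],3),dw['mtx'][0])
plan(.5116,.1,.3,0)
E
```

```text
shaft 0.62 283 c 128.4 241.4 bb 119 138 232 250 world [0.5101 0.195  0.011 ] [17.7 18.4 45. ]
gear 0.87 497 c 254.5 241.4 bb 242 267 230 254 world [ 0.51  -0.072  0.015] [24.1 24.6 26.6]
block 0.74 1049 c 277.7 188.4 bb 260 295 171 206 world [ 0.6222 -0.121   0.03  ] [35. 35. 90.]
block 0.58 440 c 182.7 261.4 bb 172 193 246 276 world [0.4666 0.0758 0.03  ] [15.2 31.2 17.1]
block 0.16 486 c 253.7 241.0 bb 242 266 229 253 world [ 0.5089 -0.0717  0.03  ] [24. 24. 90.]
ring 0.62 184 c 329.0 245.4 bb 320 338 237 254 world [ 0.5019 -0.2313  0.013 ] [17. 18. 90.]
pad_a 0.89 1040 c 224.9 186.1 bb 206 243 169 204 world [ 0.6333 -0.0063  0.007 ] [36.1 35.4 45. ]
pad_a 0.71 961 c 277.3 188.3 bb 260 295 172 205 world [ 0.6278 -0.1215  0.007 ] [33. 35. 90.]
housing 0.88 1495 c 116.1 178.6 bb 92 144 158 198 world [0.6354 0.2179 0.048 ] [46.3 39.9 39.8]
motor 0.94 719 c 333.9 180.5 bb 312 353 166 195 world [ 0.6397 -0.2383  0.03  ] [23.5 41.2 76. ]
motor 0.65 1226 c 441.0 206.3 bb 416 465 187 225 world [ 0.5841 -0.4715  0.03  ] [27.2 51.9 56.3]
[[-0.001  0.955  0.295  0.076]
 [ 1.     0.001  0.002  0.   ]
 [ 0.002  0.295 -0.955 -0.147]
 [ 0.     0.     0.     1.   ]] [364.25632565   0.         281.95933356]
shift [ 2.5504 -2.7123 -0.3065] turn [0.     0.     0.3828] rows 14.9 yaw0 23.0 p [ 0.2536 -0.5985  0.2387]
```

>>> jog_arm([
  [[0.85, -0.73, 0], [0, 0, -1], 1],
  [[0.85, -0.73, 0], [0, 0, -1], 1],
  [[0.85, -0.73, 0], [0, 0, -1], 1],
  [[0.85, -0.73, 0], [0, 0, -1], 1],
  [[0.85, -0.73, 0], [0, 0, -1], 1],
  [[0.85, -0.73, 0], [0, 0, -1], 1],
  [[0.85, -0.73, 0], [0, 0, -1], 1],
  [[0.85, -0.73, 0], [0, 0, -1], 1],
], force=25)

```text
t: 1.75
position: [0.3532, -0.3977, 0.2388]
eef_rot: [0.749, 0.663, 0.0, 0.0]
wrist_force: [1.0, -0.1, 0.3]
opening: 0.0882
gripper_force: 0.0
```

Run:
```python
from h import *
plan(.50,-.2,.24,90); plan(.50,.0,.24,90)
```

```text
shift [ 1.07    0.6091 -0.0057] turn [ 2.000e-04  1.000e-04 -1.158e-01] rows 4.9 yaw0 83.1 p [ 0.3532 -0.3977  0.2388]
shift [ 2.0626  0.4882 -0.0059] turn [ 2.000e-04  1.000e-04 -1.158e-01] rows 8.5 yaw0 83.1 p [ 0.3532 -0.3977  0.2388]
```

>>> jog_arm([
  [[0.98, 0.64, 0], [0, 0, -0.115], 1],
  [[0.98, 0.64, 0], [0, 0, -0.115], 1],
  [[0.98, 0.64, 0], [0, 0, -0.115], 1],
  [[0.98, 0.64, 0], [0, 0, -0.115], 1],
  [[0.98, 0.64, 0], [0, 0, -0.115], 1],
  [[0.98, 0.64, 0], [0, 0, -0.115], 1],
])

```text
t: 2.35
position: [0.5076, -0.2134, 0.239]
eef_rot: [0.707, 0.708, 0.002, -0.0]
wrist_force: [0.0, -0.2, 0.4]
opening: 0.0881
gripper_force: 0.0
```

>>> jog_arm([
  [[1, 0.1, 0], [0, 0, 0], 1],
  [[1, 0.1, 0], [0, 0, 0], 1],
  [[1, 0.1, 0], [0, 0, 0], 1],
  [[1, 0.1, 0], [0, 0, 0], 1],
  [[1, 0.1, 0], [0, 0, 0], 1],
])

```text
t: 2.85
position: [0.5249, -0.0117, 0.2393]
eef_rot: [0.706, 0.708, 0.002, -0.001]
wrist_force: [1.3, -1.1, -0.4]
opening: 0.088
gripper_force: 0.0
```

```bash
cat >> h.py <<'E'
Z={'shaft':.003,'gear':.009,'block':.03,'ring':.008,'pad_a':.007}
def look(names,fn=None,zz={}):
    d=snap('wrist',fn)
    for n in names:
        z=zz.get(n,Z[n])
        for r in finder.regions_of('wrist',n)[:3]:
            v,u=np.nonzero(r['mask'])
            if len(u)<50 or r['p']<.3: continue
            (cx,cy),(w,h),a=cv2.minAreaRect(np.c_[u,v].astype(np.float32))
            print(n,round(r['p'],2),len(u),'c',u.mean().round(1),v.mean().round(1),'bb',u.min(),u.max(),v.min(),v.max(),'W mean',np.round(pix2z(d,u.mean(),v.mean(),z)[:2],4),'rect',np.round(pix2z(d,cx,cy,z)[:2],4),np.round((w,h,a),1))
    return d
E
python3 - <<'E'
from h import *
look(['gear','block','ring','pad_a','shaft'],'w1.png'); plan(.5,.12,.24,90)
E
```

```text
gear 0.62 2041 c 267.6 222.8 bb 242 293 197 248 W mean [ 0.5092 -0.0715] rect [ 0.5096 -0.0717] [51.2 50.2 11.3]
block 0.86 1937 c 223.3 80.7 bb 190 258 58 103 W mean [0.4704 0.0757] rect [0.4701 0.0756] [67.  30.7 18.4]
pad_a 0.76 4545 c 383.4 164.2 bb 345 422 127 201 W mean [ 0.6317 -0.0065] rect [ 0.6319 -0.0063] [74. 77. 90.]
pad_a 0.63 5961 c 405.5 49.5 bb 364 447 5 95 W mean [0.6438 0.1054] rect [0.6438 0.1049] [90. 83. 90.]
pad_a 0.6 2661 c 365.1 261.2 bb 337 403 231 296 W mean [ 0.6202 -0.1185] rect [ 0.6209 -0.1178] [53.9 66.5 28.1]
shift [ 0.7054 -0.1274 -0.008 ] turn [-0.0004  0.0008 -0.0065] rows 2.9 yaw0 89.6 p [ 0.5245 -0.0212  0.2385]
```

View pics/w1.png

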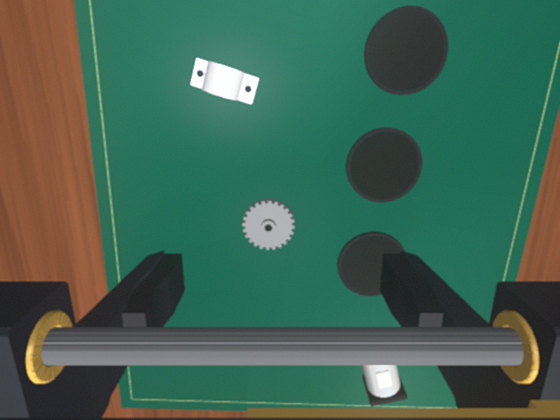

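The wrist view shows the block at (223,81) with its long axis about -18° off world x, the gear at (268,223), and pads at (405,49), (383,164) and (370,262). Next I fly towards the shaft.

>>> jog_arm([
  [[0.7, -0.08, 0], [0, 0, 0], 0.6],
  [[0.7, -0.08, 0], [0, 0, 0], 0.6],
  [[0.7, -0.08, 0], [0, 0, 0], 0.6],
  [[0.7, -0.08, 0], [0, 0, 0], 0.6],
  [[0.7, -0.08, 0], [0, 0, 0], 0.6],
])

```text
t: 3.65
position: [0.5091, 0.1204, 0.2386]
eef_rot: [0.708, 0.706, -0.0, 0.0]
wrist_force: [0.6, -1.5, -0.3]
opening: 0.0535
gripper_force: 0.0
```

Run:
```python
from h import *
d=look(['shaft','pad_a','block'],'w2.png')
def padfit(d):
    i=d['img'].astype(int); m=((i.max(2)<75)&(i[:,:,1]-i[:,:,0]<12)).astype(np.uint8)
    m=cv2.morphologyEx(m,cv2.MORPH_OPEN,np.ones((3,3)))
    n,l,st,c=cv2.connectedComponentsWithStats(m)
    for k in range(1,n):
        if 500<st[k,4]<12000: print('dark',c[k].round(1),st[k],np.round(pix2z(d,*c[k],.007),4))
padfit(d); t=snap('top'); print('top'); padfit(t); print(d['img'][60,300], t['img'][187,226])
```

```text
shaft 0.87 1581 c 283.1 95.1 bb 261 305 73 117 W mean [0.5103 0.1942] rect [0.5104 0.1941] [43.1 43.8 45. ]
pad_a 0.68 4386 c 408.3 181.5 bb 371 447 145 218 W mean [0.6435 0.1054] rect [0.6434 0.1057] [70.  77.8 45. ]
pad_a 0.62 1492 c 401.6 266.1 bb 370 422 244 296 W mean [0.6455 0.0059] rect [0.6457 0.0093] [61.7 32.2 47.9]
pad_a 0.6 702 c 369.4 374.2 bb 347 389 365 385 W mean [ 0.6188 -0.1454] rect [ 0.617  -0.1466] [20. 42. 90.]
block 0.76 1718 c 243.5 211.4 bb 214 274 191 231 W mean [0.4691 0.0802] rect [0.4685 0.0781] [57.8 35.4 15.5]
block 0.52 879 c 283.1 316.6 bb 260 306 303 326 W mean [ 0.5095 -0.0449] rect [ 0.5094 -0.0422] [23. 46. 90.]
dark [408.7 182. ] [ 372  147   74   71 4114] [0.6439 0.105  0.007 ]
top
dark [174.4 180. ] [158 164  34  33 846] [0.6455 0.1035 0.007 ]
dark [225.5 186.1] [209 170  34  33 884] [ 0.6325 -0.008   0.007 ]
dark [278.  187.9] [262 172  34  33 894] [ 0.6292 -0.1227  0.007 ]
[ 47 118  95] [66 64 63]
```

View pics/w2.png

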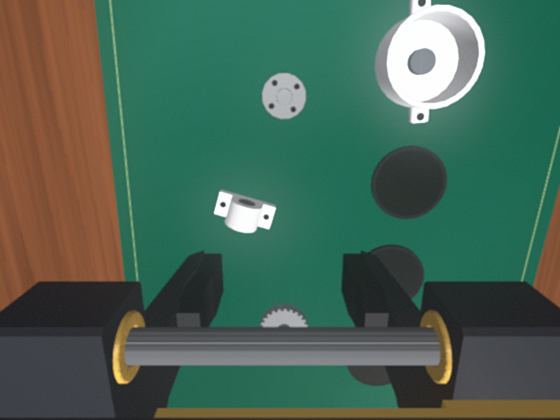

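Shaft flange centred at px (283,95), so world (0.510,0.194). The housing-side pad at (409,182) gives (0.644,0.105).

>>> jog_arm([
  [[0.368, 0.007, 0.7], [0, 0, 0], 0.6],
  [[0.368, 0.007, 0.7], [0, 0, 0], 0.6],
  [[0.368, 0.007, 0.7], [0, 0, 0], 0.6],
  [[0.368, 0.007, 0.7], [0, 0, 0], 0.6],
  [[0.368, 0.007, 0.7], [0, 0, 0], 0.6],
  [[0.368, 0.007, 0.7], [0, 0, 0], 0.6],
])

```text
t: 4.5
position: [0.512, 0.1936, 0.1003]
eef_rot: [0.709, 0.706, 0.001, 0.001]
wrist_force: [1.4, -0.0, 0.5]
opening: 0.0531
gripper_force: 0.0
```

Run:
```python
from h import *
plan(.5105,.194,.02,90)
```

```text
shift [ 0.0022 -0.0084  0.4013] turn [ 0.0021  0.0002 -0.0039] rows 1.6 yaw0 89.8 p [0.512  0.1936 0.1003]
```

>>> jog_arm([
  [[0, -0.006, 0.4], [0, 0, 0], 0.6],
  [[0, -0.006, 0.4], [0, 0, 0], 0.6],
  [[0, -0.006, 0.4], [0, 0, 0], 0.6],
  [[0, -0.006, 0.4], [0, 0, 0], 0],
  [[0, -0.006, 0.4], [0, 0, 0], 0],
  [[0, -0.006, 0.4], [0, 0, 0], 0],
  [[0, -0.006, 0.4], [0, 0, 0], 0],
  [[0, -0.006, 0.4], [0, 0, 0], 0],
], force=25)

```text
t: 5.3
position: [0.5099, 0.1949, 0.0194]
eef_rot: [0.708, 0.706, 0.001, 0.0]
wrist_force: [0.5, -0.0, 0.7]
opening: 0.0148
gripper_force: 0.2
```

Run:
```python
from h import *
s=telemetry.get_state(); print(s['opening'],s['gripper_force'])
plan(.644,.105,.12)
```

```text
0.014796725991412352 0.2209451052476652
shift [-0.4475  0.6723 -0.5022] turn [ 0.0011 -0.0004 -0.    ] rows 3.8 yaw0 89.9 p [0.5099 0.1949 0.0194]
```

>>> jog_arm([
  [[0, 0, 0], [0, 0, 0], 0],
  [[0, 0, 0], [0, 0, 0], 0],
  [[0, 0, 0], [0, 0, 0], 0],
  [[0, 0, -0.25], [0, 0, 0], 0],
  [[0, 0, -0.4], [0, 0, 0], 0],
  [[0, 0, -0.4], [0, 0, 0], 0],
])

```text
t: 5.9
position: [0.5117, 0.196, 0.1022]
eef_rot: [0.708, 0.706, 0.003, 0.001]
wrist_force: [-0.1, 0.7, -1.6]
opening: 0.0133
gripper_force: 25.0
```

>>> jog_arm([
  [[-0.2, 0.3, 0], [0, 0, 0], 0],
  [[-0.448, 0.672, 0], [0, 0, 0], 0],
  [[-0.448, 0.672, 0], [0, 0, 0], 0],
  [[-0.448, 0.672, 0], [0, 0, 0], 0],
  [[-0.448, 0.672, 0], [0, 0, 0], 0],
  [[-0.448, 0.672, 0], [0, 0, 0], 0],
])

```text
t: 6.5
position: [0.6415, 0.106, 0.0973]
eef_rot: [0.707, 0.707, -0.001, -0.001]
wrist_force: [-0.3, 0.0, -2.1]
opening: 0.0129
gripper_force: 25.0
```

Run:
```python
from h import *
s=telemetry.get_state(); print(s['opening'],s['gripper_force'])
plan(.644,.105,.0245,90)
look(['shaft','pad_a'],'w3.png',{'shaft':.09})
```

```text
0.012919470630315625 24.99948930926621
shift [-0.0054  0.0134  0.3642] turn [-0.0029 -0.0005 -0.001 ] rows 1.5 yaw0 89.9 p [0.6415 0.106  0.0973]
shaft 0.86 4793 c 281.3 265.3 bb 237 326 218 326 W mean [0.6411 0.1051] rect [0.6444 0.1022] [111.2  83.9  70.4]
pad_a 0.73 7133 c 287.1 196.4 bb 228 344 154 248 W mean [0.6446 0.1151] rect [0.6444 0.113 ] [116.5  90.7   4.5]
pad_a 0.61 1646 c 273.6 376.0 bb 238 316 364 391 W mean [ 0.6341 -0.0335] rect [ 0.6368 -0.0352] [77.9 26.7  0.9]
```

View pics/w3.png

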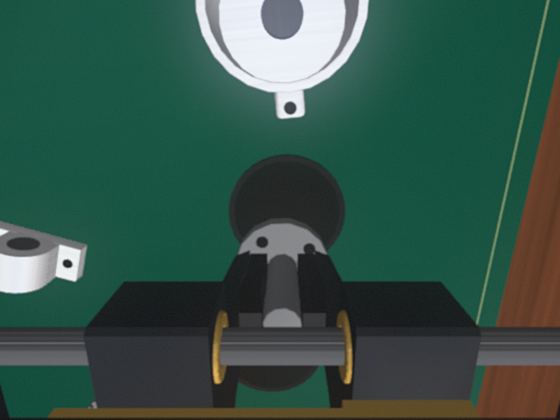

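>>> jog_arm([
  [[-0.004, 0.013, 0.2], [0, 0, 0], 0],
  [[-0.004, 0.013, 0.3], [0, 0, 0], 0],
  [[-0.004, 0.013, 0.34], [0, 0, 0], 0],
  [[-0.004, 0.013, 0.36], [0, 0, 0], 0],
  [[-0.004, 0.013, 0.364], [0, 0, 0], 0],
  [[-0.004, 0.013, 0.364], [0, 0, 0], 0],
])

```text
t: 7.25
position: [0.6468, 0.1045, 0.027]
eef_rot: [0.708, 0.706, 0.001, 0.0]
wrist_force: [-0.2, -0.3, -2.9]
opening: 0.0127
gripper_force: 25.0
```

Run:
```python
from h import *
plan(.644,.105,.0235,90)
```

```text
shift [ 0.0027 -0.0141  0.0176] turn [ 0.0015 -0.0004 -0.002 ] rows 0.1 yaw0 89.9 p [0.6468 0.1045 0.027 ]
```

```bash
cat >> h.py <<'E'
def avgpos(n=8):
    P=[]
    for i in range(n): cams.get_image('top'); P.append(telemetry.get_state()['position'])
    return np.mean(P,0),np.std(P,0)
E
python3 - <<'E'
from h import *
print(avgpos())
E
```

```text
(array([0.64660296, 0.10408217, 0.02662785]), array([0.00022555, 0.00012716, 0.00033534]))
```

>>> jog_arm([
  [[0.004, -0.013, 0.008], [0, 0, 0], 0],
  [[0.004, -0.013, 0.014], [0, 0, 0], 0],
  [[0.004, -0.013, 0.014], [0, 0, 0], 0],
])

```text
t: 7.95
position: [0.6431, 0.105, 0.0235]
eef_rot: [0.708, 0.706, -0.0, -0.0]
wrist_force: [-3.4, -1.1, 3.8]
opening: 0.0131
gripper_force: 25.0
```

>>> jog_arm([
  [[0, 0, 0], [0, 0, 0], 0.5],
  [[0, 0, 0], [0, 0, 0], 0.5],
  [[0, 0, 0], [0, 0, 0], 0.5],
  [[0, 0, -0.25], [0, 0, 0], 0.5],
  [[0, 0, -0.5], [0, 0, 0], 0.5],
  [[0, 0, -0.75], [0, 0, 0], 0.6],
  [[0, 0, -0.75], [0, 0, 0], 0.6],
])

```text
t: 8.65
position: [0.6481, 0.1064, 0.1809]
eef_rot: [0.708, 0.706, 0.005, 0.003]
wrist_force: [0.5, 0.4, 0.7]
opening: 0.0526
gripper_force: 0.0
```

Run:
```python
from h import *
plan(.51,.03,.18,90)
t=snap('top')
for r in finder.regions_of('top','shaft')[:1]:
    v,u=np.nonzero(r['mask']); print(r['p'],u.mean(),v.mean(),np.round(pix2z(t,u.mean(),v.mean(),.015),4))
```

```text
shift [-0.3837 -0.6894 -0.0055] turn [ 0.012  -0.0028 -0.0026] rows 3.2 yaw0 89.8 p [0.6481 0.1064 0.1809]
```

>>> jog_arm([
  [[-0.42, -0.85, 0], [0, 0, 0], 0.6],
  [[-0.42, -0.85, 0], [0, 0, 0], 0.6],
  [[-0.42, -0.85, 0], [0, 0, 0], 0.6],
  [[-0.42, -0.85, 0], [0, 0, 0], 0.6],
  [[-0.42, -0.85, 0], [0, 0, 0], 0.6],
  [[-0.42, -0.85, 0], [0, 0, 0], 0.6],
])

```text
t: 9.35
position: [0.4725, 0.0206, 0.1722]
eef_rot: [0.708, 0.706, -0.001, -0.0]
wrist_force: [0.3, -0.8, 1.1]
opening: 0.0527
gripper_force: 0.0
```

Run:
```python
from h import *
d=look(['block','shaft','pad_a'],'w4.png',{'shaft':.011}); plan(.469,.078,.1,162)
```

```text
block 0.73 2559 c 276.1 119.6 bb 238 316 93 143 W mean [0.4678 0.0769] rect [0.4672 0.0765] [76.5 36.7 18.4]
shaft 0.75 3123 c 500.4 81.9 bb 466 545 53 110 W mean [0.6474 0.1043] rect [0.6481 0.1068] [54.6 78.1 62.7]
pad_a 0.96 6017 c 459.1 211.6 bb 414 504 170 254 W mean [ 0.6316 -0.0063] rect [ 0.6317 -0.0065] [82.  91.2 45. ]
pad_a 0.73 5186 c 488.9 79.8 bb 442 544 28 132 W mean [0.6401 0.106 ] rect [0.6438 0.1052] [ 93.3 111.   45. ]
pad_a 0.41 73 c 416.3 299.7 bb 412 419 294 306 W mean [ 0.6023 -0.0965] rect [ 0.6016 -0.0969] [12.  7. 90.]
shift [ 0.2793 -0.0273  0.3644] turn [ 8.0000e-04 -7.0000e-04 -1.2014e+00] rows 8.4 yaw0 89.9 p [0.4744 0.0221 0.1728]
```

View pics/w4.png

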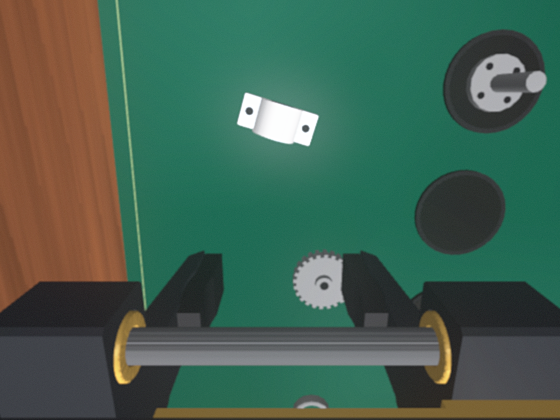

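The shaft stands centred on the pad beside the housing (flange at (497,82)). The block's foot holes at (249,111) and (305,128) give its centre and yaw.

Run:
```python
from h import *
d=snap('wrist')
a=pix2z(d,249,111,.013);b=pix2z(d,305.5,128,.013); c=(a+b)/2
print(a,b,c,np.degrees(np.arctan2(*(b-a)[1::-1])),np.linalg.norm(b-a))
f=pix2z(d,496,83,.015); print('shaft flange',f)
yaw=np.degrees(np.arctan2(*(b-a)[1::-1])); plan(c[0],c[1],.08,yaw)
```

```text
[0.44742871 0.08418441 0.013     ] [0.49379921 0.07041502 0.013     ] [0.47061396 0.07729971 0.013     ] -16.538408057878765 0.04837167282952753
shaft flange [0.64436445 0.10528492 0.015     ]
shift [ 0.276  -0.0185  0.4645] turn [ 6.0000e-04 -6.0000e-04 -1.2258e+00] rows 8.6 yaw0 89.9 p [0.4742 0.022  0.1729]
```

>>> jog_arm([
  [[0.276, -0.018, 0.46], [0, 0, -1], 0.6],
  [[0.276, -0.018, 0.46], [0, 0, -1], 0.6],
  [[0.276, -0.018, 0.46], [0, 0, -1], 0.6],
  [[0.276, -0.018, 0.46], [0, 0, -1], 0.6],
  [[0.276, -0.018, 0.46], [0, 0, -1], 0.6],
  [[0.276, -0.018, 0.46], [0, 0, -1], 0.6],
  [[0.276, -0.018, 0.46], [0, 0, -1], 0.6],
  [[0.276, -0.018, 0.46], [0, 0, -1], 0.6],
])

```text
t: 10.4
position: [0.4703, 0.0769, 0.0807]
eef_rot: [0.259, 0.966, 0.0, -0.0]
wrist_force: [-0.3, -0.3, 0.1]
opening: 0.0529
gripper_force: 0.0
```

>>> jog_arm([
  [[0, 0, 0], [0, 0, -0.22], 0.6],
  [[0, 0, 0], [0, 0, -0.22], 0.6],
  [[0, 0, 0], [0, 0, -0.22], 0.6],
])

```text
t: 10.7
position: [0.4701, 0.0767, 0.0809]
eef_rot: [0.149, 0.989, 0.0, -0.0]
wrist_force: [-0.0, 0.7, 0.8]
opening: 0.0524
gripper_force: 0.0
```

Run:
```python
from h import *
cams.get_image('wrist');plan(.4705,.0773,.01,-17)
```

```text
shift [-0.0012  0.0032  0.3548] turn [ 0.0005 -0.0003 -0.0035] rows 1.4 yaw0 162.8 p [0.4701 0.0767 0.081 ]
```

>>> jog_arm([
  [[0, 0.003, 0.2], [0, 0, 0], 0.6],
  [[0, 0.003, 0.35], [0, 0, 0], 0.6],
  [[0, 0.003, 0.35], [0, 0, 0], 0.6],
  [[0, 0.003, 0.35], [0, 0, 0], 0],
  [[0, 0.003, 0.35], [0, 0, 0], 0],
  [[0, 0.003, 0.35], [0, 0, 0], 0],
  [[0, 0.003, 0.35], [0, 0, 0], 0],
  [[0, 0.003, 0.35], [0, 0, 0], 0],
])

```text
t: 11.55
position: [0.4709, 0.0768, 0.0122]
eef_rot: [0.148, 0.989, -0.0, 0.001]
wrist_force: [-1.0, -0.3, 8.5]
opening: 0.026
gripper_force: 25.0
```

>>> jog_arm([
  [[0, 0, 0], [0, 0, 0], 0],
  [[0, 0, 0], [0, 0, 0], 0],
  [[0, 0, -0.2], [0, 0, 0], 0],
  [[0, 0, -0.45], [0, 0, 0], 0],
  [[0, 0, -0.45], [0, 0, 0], 0],
])

```text
t: 12.05
position: [0.4733, 0.078, 0.1061]
eef_rot: [0.148, 0.989, 0.001, 0.004]
wrist_force: [-0.1, -0.0, -1.8]
opening: 0.0258
gripper_force: 25.0
```

Run:
```python
from h import *
cams.get_image('wrist');plan(.6285,-.122,.10,90); plan(.6285,-.122,.10)
```

```text
shift [-1.0389 -0.7239  0.0228] turn [0.005  0.003  1.2167] rows 8.5 yaw0 163.0 p [0.4721 0.0772 0.1038]
shift [-1.0389 -0.7239  0.0228] turn [0.002 0.005 0.   ] rows 5.1 yaw0 163.0 p [0.4721 0.0772 0.1038]
```

>>> jog_arm([
  [[-1, -0.7, 0], [0, 0, 1], 0],
  [[-1, -0.7, 0], [0, 0, 1], 0],
  [[-1, -0.7, 0], [0, 0, 1], 0],
  [[-1, -0.7, 0], [0, 0, 1], 0],
  [[-1, -0.7, 0], [0, 0, 1], 0],
  [[-1, -0.7, 0], [0, 0, 1], 0],
  [[-1, -0.7, 0], [0, 0, 1], 0],
  [[-1, -0.7, 0], [0, 0, 1], 0],
])

```text
t: 12.9
position: [0.6196, -0.1153, 0.0996]
eef_rot: [0.623, 0.782, -0.001, -0.001]
wrist_force: [0.3, 0.6, -1.9]
opening: 0.0257
gripper_force: 25.0
```

Run:
```python
from h import *
look(['block','pad_a'],'w5.png',{'block':.1});plan(.6285,-.122,.06,90)
```

```text
block 0.56 8738 c 281.2 262.9 bb 246 317 195 327 W mean [ 0.6183 -0.1114] rect [ 0.6178 -0.1107] [131.6  70.9  88.9]
pad_a 0.88 12860 c 342.2 52.6 bb 277 408 0 116 W mean [ 0.6328 -0.0102] rect [ 0.6338 -0.0131] [116. 131.  90.]
pad_a 0.69 5095 c 299.5 203.0 bb 234 350 164 253 W mean [ 0.6302 -0.1091] rect [ 0.6261 -0.1135] [116.   87.9   2.1]
shift [-0.0444  0.0339  0.2017] turn [-1.400e-03 -1.000e-04  2.216e-01] rows 1.5 yaw0 103.3 p [ 0.6199 -0.1149  0.1003]
```

View pics/w5.png

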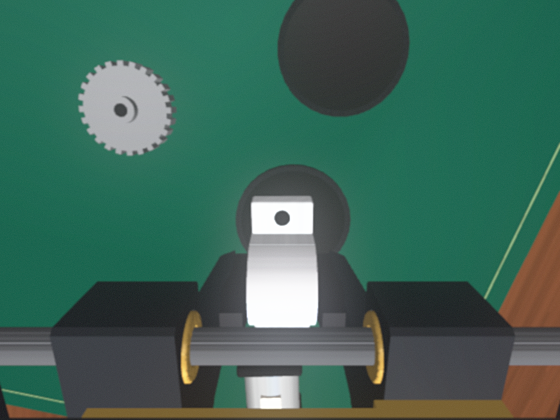

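The block is held upright with its hole at (282,218). The visible arc of the target pad is centred around (293,217).

Run:
```python
from h import *
d=snap('wrist'); s=telemetry.get_state();M=R.from_quat(s['eef_rot']).as_matrix();p=s['position']
h=pix2z(d,282,218,p[2]+.001); print('hole in tool',M.T@(h-p))
i=d['img'].astype(int)
m=((i.max(2)<75)&(i[:,:,1]-i[:,:,0]<12)).astype(np.uint8); m[:160]=0;m[250:]=0;m[:,:228]=0;m[:,356:]=0
P=[]
for v in range(168,248):
    u=np.nonzero(m[v])[0]
    if len(u):
        for uu in (u.min()-.5,u.max()+.5): P.append(pix2z(d,uu,v,.007)[:2])
P=np.array(P)
for _ in range(5):
    A=np.c_[2*P,np.ones(len(P))]; c=np.linalg.lstsq(A,(P**2).sum(1),rcond=None)[0]; r=np.sqrt(c[2]+c[0]**2+c[1]**2)
    e=abs(np.linalg.norm(P-c[:2],axis=1)-r); P=P[e<max(2*np.median(e),.0007)]
print('pad',c[:2],r,len(P))
for a,b in ((.6285,-.122),): plan(a,b,.06,90)
```

```text
hole in tool [ 0.02547653 -0.00026345 -0.00099298]
pad [ 0.63002877 -0.1187441 ] 0.035419474977834105 64
shift [-0.0439  0.0332  0.2026] turn [-1.000e-03 -1.000e-04  2.209e-01] rows 1.5 yaw0 103.3 p [ 0.6201 -0.115   0.1005]
```

>>> jog_arm([
  [[-0.043, 0.033, 0.2], [0, 0, 0.221], 0],
  [[-0.043, 0.033, 0.2], [0, 0, 0.221], 0],
  [[-0.043, 0.033, 0.2], [0, 0, 0.221], 0],
  [[-0.043, 0.033, 0.2], [0, 0, 0.221], 0],
])

```text
t: 13.5
position: [0.6293, -0.1217, 0.0615]
eef_rot: [0.707, 0.707, 0.0, 0.0]
wrist_force: [0.5, 0.2, -1.8]
opening: 0.026
gripper_force: 25.0
```

Run:
```python
from h import *
cams.get_image('wrist');plan(.6283,-.122,.0165,90)
```

```text
shift [-0.001  -0.0061  0.2266] turn [ 0.0012 -0.0001 -0.0001] rows 0.9 yaw0 90.0 p [ 0.6295 -0.1218  0.0618]
```

>>> jog_arm([
  [[0, -0.006, 0.15], [0, 0, 0], 0],
  [[0, -0.006, 0.19], [0, 0, 0], 0],
  [[0, -0.006, 0.21], [0, 0, 0], 0],
  [[0, -0.006, 0.217], [0, 0, 0], 0],
  [[0, -0.006, 0.217], [0, 0, 0], 0],
])

```text
t: 14.05
position: [0.6284, -0.1221, 0.0184]
eef_rot: [0.708, 0.706, 0.0, 0.0]
wrist_force: [-0.8, 0.3, -1.0]
opening: 0.0256
gripper_force: 25.0
```

Run:
```python
from h import *
cams.get_image('wrist');plan(.6283,-.122,.0165,90);print(telemetry.get_state()['wrist_force'])
```

```text
shift [ 0.0007 -0.0007  0.0104] turn [ 0.0012  0.0001 -0.003 ] rows 0.0 yaw0 89.8 p [ 0.6284 -0.1221  0.0186]
[ 0.26925096 -0.14741582 -1.14448925]
```

Lower 2 mm, release, rise, and head back for the gear.

>>> jog_arm([
  [[0, 0, 0.01], [0, 0, 0], 0],
  [[0, 0, 0.01], [0, 0, 0], 0],
  [[0, 0, 0.01], [0, 0, 0], 0.6],
  [[0, 0, 0.01], [0, 0, 0], 0.6],
  [[0, 0, 0.01], [0, 0, 0], 0.6],
  [[0, 0, -0.25], [0, 0, 0], 0.6],
  [[0, 0, -0.5], [0, 0, 0], 0.8],
  [[0, 0, -0.75], [0, 0, 0], 0.8],
])

```text
t: 14.9
position: [0.6273, -0.122, 0.1672]
eef_rot: [0.708, 0.706, -0.0, -0.0]
wrist_force: [0.7, -1.0, -0.5]
opening: 0.0667
gripper_force: 0.0
```

>>> jog_arm([
  [[-0.1, -0.55, 0], [0, 0, 0], 0.8],
  [[-0.1, -0.55, 0], [0, 0, 0], 0.8],
  [[-0.1, -0.55, 0], [0, 0, 0], 0.8],
  [[-0.1, -0.55, 0], [0, 0, 0], 0.8],
  [[-0.1, -0.55, 0], [0, 0, 0], 0.8],
])

```text
t: 15.4
position: [0.5192, -0.1415, 0.1662]
eef_rot: [0.708, 0.706, 0.001, 0.001]
wrist_force: [0.4, 0.5, -0.1]
opening: 0.0704
gripper_force: 0.0
```

Run:
```python
from h import *
look(['gear','pad_a','block'],'w6.png',{'gear':.011,'block':.03});plan(.51,-.072,.07,90)
```

```text
gear 0.61 1047 c 426.0 271.6 bb 402 447 250 301 W mean [ 0.6515 -0.2232] rect [ 0.653  -0.2235] [59.9 23.8 47.7]
gear 0.59 3982 c 269.7 100.7 bb 234 306 64 136 W mean [ 0.5098 -0.0714] rect [ 0.5101 -0.0708] [72. 72. 90.]
pad_a 0.95 3537 c 403.0 162.0 bb 363 456 116 208 W mean [ 0.6221 -0.122 ] rect [ 0.6277 -0.1221] [92. 93. 90.]
pad_a 0.58 6166 c 428.1 29.8 bb 377 484 0 70 W mean [ 0.6318 -0.0198] rect [ 0.6341 -0.0234] [ 70. 107.  90.]
block 0.6 3213 c 417.2 160.6 bb 393 445 123 197 W mean [ 0.6254 -0.1168] rect [ 0.6268 -0.1163] [74. 52. 90.]
shift [ 0.3449 -0.0466  0.4784] turn [ 0.0008 -0.0006 -0.0023] rows 2.4 yaw0 89.9 p [ 0.5191 -0.1411  0.1656]
```

View pics/w6.png

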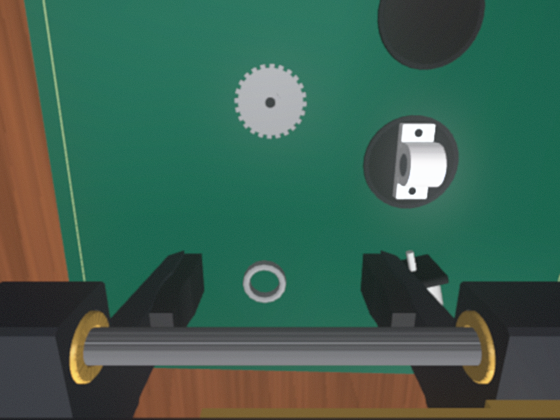

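Block stands on its pad (holes (419,133), (411,191); pad rim 363–458). Gear at (270,101), ring at (265,283).

Run:
```python
from h import *
d=snap('wrist')
print('block',(pix2z(d,419,133,.017)+pix2z(d,411.5,191,.017))/2,'pad',pix2z(d,411,161.5,.006),'gear bore',pix2z(d,270,102,.021),'disc',pix2z(d,270,100.5,.013))
plan(.5098,-.0712,.06,90)
```

```text
block [ 0.6283246  -0.12002304  0.017     ] pad [ 0.62874242 -0.12103769  0.006     ] gear bore [ 0.51003559 -0.07158713  0.021     ] disc [ 0.50979998 -0.07062322  0.013     ]
shift [ 0.3491 -0.046   0.528 ] turn [ 0.0005 -0.0006 -0.0024] rows 2.5 yaw0 89.9 p [ 0.5188 -0.1411  0.1656]
```

>>> jog_arm([
  [[0.349, -0.046, 0.45], [0, 0, 0], 0.95],
  [[0.349, -0.046, 0.45], [0, 0, 0], 0.95],
  [[0.349, -0.046, 0.45], [0, 0, 0], 0.95],
  [[0.349, -0.046, 0.53], [0, 0, 0], 0.95],
  [[0.349, -0.046, 0.53], [0, 0, 0], 0.95],
  [[0.349, -0.046, 0.53], [0, 0, 0], 0.95],
])

```text
t: 16.25
position: [0.5094, -0.0724, 0.0602]
eef_rot: [0.708, 0.706, -0.0, 0.0]
wrist_force: [-0.3, -0.2, -0.2]
opening: 0.0837
gripper_force: 0.0
```

Run:
```python
from h import *
cams.get_image('wrist');plan(.5099,-.0711,.006,90)
```

```text
shift [0.0073 0.0004 0.2729] turn [ 0.0013  0.0004 -0.0041] rows 1.1 yaw0 89.8 p [ 0.5097 -0.0725  0.0606]
```

>>> jog_arm([
  [[0.007, 0, 0.18], [0, 0, 0], 0.95],
  [[0.007, 0, 0.25], [0, 0, 0], 0.95],
  [[0.007, 0, 0.27], [0, 0, 0], 0.95],
  [[0.007, 0, 0.27], [0, 0, 0], 0.95],
  [[0.007, 0, 0.27], [0, 0, 0], 0.5],
  [[0.007, 0, 0.27], [0, 0, 0], 0.5],
  [[0.007, 0, 0.27], [0, 0, 0], 0.5],
  [[0.007, 0, 0.27], [0, 0, 0], 0.5],
], force=30)

```text
t: 17.1
position: [0.5093, -0.0705, 0.0062]
eef_rot: [0.708, 0.706, 0.0, 0.0]
wrist_force: [-0.4, -0.4, 4.0]
opening: 0.055
gripper_force: 30.0
```

>>> jog_arm([
  [[0, 0, 0], [0, 0, 0], 0.4],
  [[0, 0, -0.1], [0, 0, 0], 0.4],
  [[0, 0, -0.25], [0, 0, 0], 0.4],
  [[0.1, 0.19, -0.3], [0, 0, 0], 0.4],
  [[0.2, 0.4, -0.3], [0, 0, 0], 0.4],
  [[0.32, 0.612, -0.3], [0, 0, 0], 0.4],
  [[0.32, 0.612, -0.3], [0, 0, 0], 0.4],
  [[0.32, 0.612, -0.3], [0, 0, 0], 0.4],
])

```text
t: 17.9
position: [0.631, -0.0059, 0.0649]
eef_rot: [0.708, 0.706, -0.0, -0.001]
wrist_force: [-0.7, 0.2, -1.5]
opening: 0.055
gripper_force: 30.0
```

Run:
```python
from h import *
d=snap('wrist','w7.png');plan(.6318,-.0065,.0105,90);s=telemetry.get_state();print(s['opening'],s['gripper_force'])
```

```text
shift [0.004  0.0098 0.2712] turn [-0.0025  0.0006 -0.0029] rows 1.1 yaw0 89.8 p [ 0.63   -0.0073  0.0648]
0.05513555166543751 29.998950362205505
```

View pics/w7.png

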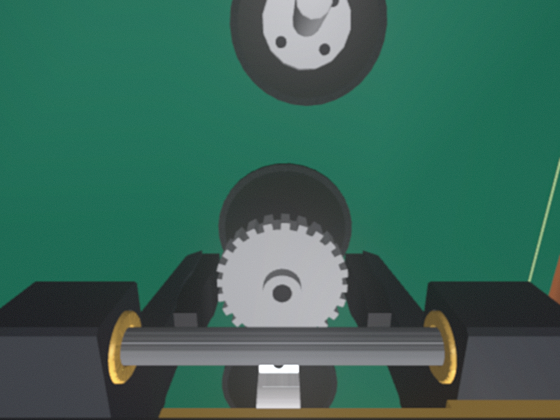

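The gear is held level above the middle pad, with its bore at (282,293).

Run:
```python
from h import *
d=snap('wrist');s=telemetry.get_state();M=R.from_quat(s['eef_rot']).as_matrix();p=s['position']
print(M.T@(pix2z(d,282.5,293,p[2]+.0148)-p), M.T@(pix2z(d,282.5,275,p[2]+.0088)-p))
```

```text
[-0.00167373  0.00042183 -0.01479941] [ 0.00334812  0.00042845 -0.0088049 ]
```

>>> jog_arm([
  [[0.006, 0.008, 0.15], [0, 0, 0], 0.4],
  [[0.006, 0.008, 0.22], [0, 0, 0], 0.4],
  [[0.006, 0.008, 0.25], [0, 0, 0], 0.4],
  [[0.006, 0.008, 0.26], [0, 0, 0], 0.4],
  [[0.006, 0.008, 0.265], [0, 0, 0], 0.4],
  [[0.006, 0.008, 0.265], [0, 0, 0], 0.4],
])

```text
t: 18.6
position: [0.6335, -0.0058, 0.0134]
eef_rot: [0.708, 0.706, 0.0, 0.0]
wrist_force: [-0.6, 0.6, -2.0]
opening: 0.055
gripper_force: 30.0
```

Run:
```python
from h import *
cams.get_image('wrist');plan(.6318,-.006,.0102,90);print(telemetry.get_state()['wrist_force'])
```

```text
shift [-0.0015 -0.0084  0.0163] turn [ 0.0011 -0.     -0.0034] rows 0.1 yaw0 89.8 p [ 0.6335 -0.0057  0.0135]
[-0.49185345  1.43516562 -2.10994556]
```

>>> jog_arm([
  [[-0.001, -0.008, 0.01], [0, 0, 0], 0.4],
  [[-0.001, -0.008, 0.015], [0, 0, 0], 0.4],
  [[-0.001, -0.008, 0.015], [0, 0, 0], 0.4],
])

```text
t: 18.95
position: [0.6314, -0.006, 0.0103]
eef_rot: [0.708, 0.706, -0.0, 0.0]
wrist_force: [-1.8, 0.1, 3.3]
opening: 0.0551
gripper_force: 30.0
```

Run:
```python
from h import *
cams.get_image('wrist');plan(.6318,-.006,.0102,90);print(telemetry.get_state()['wrist_force'])
```

```text
shift [-0.0002  0.0022  0.0006] turn [ 0.      0.0003 -0.0033] rows 0.0 yaw0 89.8 p [ 0.6314 -0.006   0.0103]
[-2.93816722 -0.31990913  4.34140131]
```

>>> jog_arm([
  [[0, 0, 0], [0, 0, 0], 0.95],
  [[0, 0, 0], [0, 0, 0], 0.95],
  [[0, 0, 0], [0, 0, 0], 0.95],
  [[0, 0, -0.25], [0, 0, 0], 0.9],
  [[0, 0, -0.5], [0, 0, 0], 0.7],
  [[0, 0, -0.8], [0, 0, 0], 0.7],
  [[0, 0, -0.8], [0, 0, 0], 0.7],
])

```text
t: 19.7
position: [0.635, -0.0052, 0.176]
eef_rot: [0.708, 0.706, 0.004, 0.003]
wrist_force: [1.0, -0.1, 0.0]
opening: 0.062
gripper_force: 0.0
```

>>> jog_arm([
  [[-1, -0.65, 0], [0, 0, 0], 0.7],
  [[-1, -0.65, 0], [0, 0, 0], 0.7],
  [[-1, -0.65, 0], [0, 0, 0], 0.7],
  [[-1, -0.65, 0], [0, 0, 0], 0.7],
  [[-1, -0.65, 0], [0, 0, 0], 0.7],
  [[-1, -0.65, 0], [0, 0, 0], 0.7],
])

```text
t: 20.3
position: [0.4966, -0.2118, 0.1688]
eef_rot: [0.712, 0.703, -0.002, -0.0]
wrist_force: [0.5, -0.2, -0.0]
opening: 0.0615
gripper_force: 0.0
```

>>> jog_arm([
  [[-0.5, 0, 0], [0, 0, 0], 0.7],
  [[-0.5, 0, 0], [0, 0, 0], 0.7],
  [[-0.5, 0, 0], [0, 0, 0], 0.7],
  [[-0.5, 0, 0], [0, 0, 0], 0.7],
])

```text
t: 20.7
position: [0.5002, -0.3058, 0.169]
eef_rot: [0.709, 0.705, 0.0, -0.0]
wrist_force: [0.1, 1.4, -0.5]
opening: 0.0615
gripper_force: 0.0
```

Run:
```python
from h import *
look(['ring'],'w8.png');plan(.502,-.232,.06,90)
```

```text
ring 0.61 986 c 283.6 96.8 bb 260 308 72 122 W mean [ 0.5018 -0.2328] rect [ 0.5021 -0.2332] [49.2 48.6 78.7]
shift [0.356  0.0052 0.5474] turn [-0.0001 -0.0014 -0.0011] rows 2.6 yaw0 89.9 p [ 0.5009 -0.3034  0.1694]
```

View pics/w8.png

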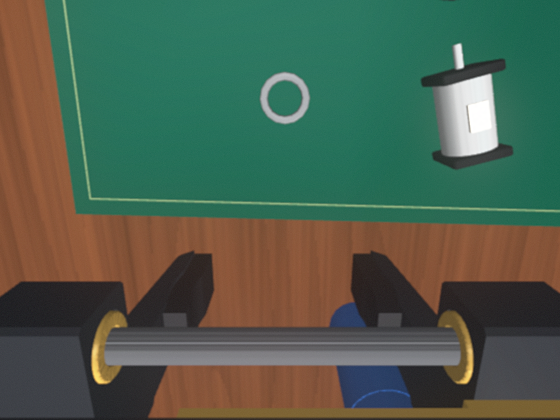

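Ring at (285,97), which is (0.502,-0.233); nothing is near it.

>>> jog_arm([
  [[0.352, 0.006, 0.3], [0, 0, 0], 0.7],
  [[0.352, 0.006, 0.5], [0, 0, 0], 0.7],
  [[0.352, 0.006, 0.545], [0, 0, 0], 0.7],
  [[0.352, 0.006, 0.545], [0, 0, 0], 0.7],
  [[0.352, 0.006, 0.545], [0, 0, 0], 0.7],
])

```text
t: 21.3
position: [0.5023, -0.2341, 0.0613]
eef_rot: [0.708, 0.707, 0.0, -0.0]
wrist_force: [-0.0, -0.3, 0.6]
opening: 0.0617
gripper_force: 0.0
```

Run:
```python
from h import *
cams.get_image('wrist');plan(.502,-.233,.006,90)
```

```text
shift [ 0.0117 -0.0056  0.281 ] turn [ 0.0018  0.0009 -0.0026] rows 1.1 yaw0 89.8 p [ 0.503  -0.2353  0.0622]
```

>>> jog_arm([
  [[0.01, -0.005, 0.18], [0, 0, 0], 0.7],
  [[0.01, -0.005, 0.25], [0, 0, 0], 0.7],
  [[0.01, -0.005, 0.275], [0, 0, 0], 0.7],
  [[0.01, -0.005, 0.275], [0, 0, 0], 0.7],
  [[0.01, -0.005, 0.275], [0, 0, 0], 0.35],
  [[0.01, -0.005, 0.275], [0, 0, 0], 0.35],
  [[0.01, -0.005, 0.275], [0, 0, 0], 0.35],
  [[0.01, -0.005, 0.275], [0, 0, 0], 0.35],
], force=20)

```text
t: 22.15
position: [0.5013, -0.2333, 0.0064]
eef_rot: [0.708, 0.706, 0.0, 0.001]
wrist_force: [-1.2, 0.4, 5.0]
opening: 0.0384
gripper_force: 20.0
```

>>> jog_arm([
  [[0, 0, 0], [0, 0, 0], 0.35],
  [[0, 0, 0], [0, 0, 0], 0.35],
  [[0, 0, -0.2], [0, 0, 0], 0.35],
  [[0, 0, -0.4], [0, 0, 0], 0.35],
  [[0, 0, -0.5], [0, 0, 0], 0.35],
  [[0, 0, -0.5], [0, 0, 0], 0.35],
])

```text
t: 22.75
position: [0.5027, -0.2338, 0.1086]
eef_rot: [0.708, 0.706, 0.001, 0.003]
wrist_force: [0.8, 0.6, -0.7]
opening: 0.0387
gripper_force: 20.0
```

Run:
```python
from h import *
s=telemetry.get_state();print(s['opening'],s['gripper_force'])
d=snap('top'); i=0
for r in finder.regions_of('top','gear')[:2]:
    v,u=np.nonzero(r['mask']); print(r['p'],pix2z(d,u.mean(),v.mean(),.017))
plan(.6315,-.0065,.1,90)
```

```text
0.03869984310262784 19.99974546575686
0.67 [ 0.63059139 -0.00680587  0.017     ]
shift [1.1357 0.6509 0.0272] turn [-0.0001  0.0002 -0.0034] rows 5.2 yaw0 89.8 p [ 0.5005 -0.2332  0.1055]
```

>>> jog_arm([
  [[0.78, 0.652, 0], [0, 0, 0], 0.35],
  [[0.78, 0.652, 0], [0, 0, 0], 0.35],
  [[0.78, 0.652, 0], [0, 0, 0], 0.35],
  [[0.78, 0.652, 0], [0, 0, 0], 0.35],
  [[0.78, 0.652, 0], [0, 0, 0], 0.35],
  [[0.78, 0.652, 0], [0, 0, 0], 0.35],
  [[0.78, 0.652, 0], [0, 0, 0], 0.35],
])

```text
t: 23.55
position: [0.6301, -0.0791, 0.1041]
eef_rot: [0.709, 0.705, -0.002, -0.001]
wrist_force: [-0.4, 0.1, -1.0]
opening: 0.0385
gripper_force: 20.0
```

Run:
```python
from h import *
look(['gear','pad_a','ring'],'w9.png',{'gear':.015,'ring':.11});plan(.6315,-.0065,.05,90)
```

```text
gear 0.8 6330 c 283.3 98.6 bb 238 329 51 146 W mean [ 0.6309 -0.0066] rect [ 0.6311 -0.0065] [94.4 91.5 84.8]
pad_a 0.84 2175 c 282.0 239.1 bb 228 333 210 289 W mean [ 0.6295 -0.1042] rect [ 0.6274 -0.1111] [87.8 85.1 38.7]
ring 0.59 4095 c 281.2 274.2 bb 237 327 229 318 W mean [ 0.6297 -0.0777] rect [ 0.6297 -0.0772] [88.1 90.6 78.7]
shift [0.3642 0.0012 0.2767] turn [-0.0009  0.0008 -0.0054] rows 1.8 yaw0 89.7 p [ 0.6309 -0.0793  0.1054]
```

View pics/w9.png

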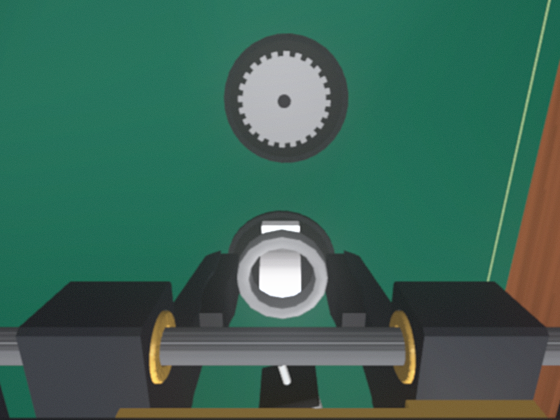

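The gear is centred on the middle pad ((284,99) against pad (286,98)). The ring is held squarely at (282,274).

>>> jog_arm([
  [[0.2, 0, 0.05], [0, 0, 0], 0.35],
  [[0.364, 0, 0.15], [0, 0, 0], 0.35],
  [[0.364, 0, 0.277], [0, 0, 0], 0.35],
  [[0.364, 0, 0.277], [0, 0, 0], 0.35],
  [[0.364, 0, 0.277], [0, 0, 0], 0.35],
])

```text
t: 24.25
position: [0.6317, -0.0065, 0.0504]
eef_rot: [0.709, 0.705, -0.001, 0.0]
wrist_force: [-0.1, -0.2, -0.5]
opening: 0.0384
gripper_force: 20.0
```

Run:
```python
from h import *
cams.get_image('wrist');plan(.6312,-.0065,.0228,90)
```

```text
shift [ 0.0002 -0.0066  0.142 ] turn [ 0.0009  0.0009 -0.0054] rows 0.6 yaw0 89.7 p [ 0.6325 -0.0065  0.0512]
```

>>> jog_arm([
  [[0, -0.005, 0.07], [0, 0, 0], 0.35],
  [[0, -0.005, 0.11], [0, 0, 0], 0.35],
  [[0, -0.005, 0.13], [0, 0, 0], 0.35],
  [[0, -0.005, 0.136], [0, 0, 0], 0.35],
  [[0, -0.005, 0.136], [0, 0, 0], 0.35],
])

```text
t: 24.8
position: [0.631, -0.0047, 0.023]
eef_rot: [0.708, 0.706, -0.0, -0.0]
wrist_force: [0.9, 0.2, -0.6]
opening: 0.0382
gripper_force: 20.0
```

Run:
```python
from h import *
cams.get_image('wrist');plan(.6312,-.0065,.0225,90);print(telemetry.get_state()['wrist_force'])
```

```text
shift [-0.0093  0.0002  0.0036] turn [ 0.0003 -0.0001 -0.0033] rows 0.0 yaw0 89.8 p [ 0.6312 -0.0046  0.0232]
[ 0.82246154  0.67637678 -1.6110411 ]
```

>>> jog_arm([
  [[-0.009, 0, 0.003], [0, 0, 0], 0.35],
  [[-0.009, 0, 0.003], [0, 0, 0], 0.35],
  [[-0.009, 0, 0.003], [0, 0, 0], 0.7],
  [[-0.009, 0, 0.003], [0, 0, 0], 0.7],
  [[-0.009, 0, 0.003], [0, 0, 0], 0.7],
  [[-0.009, 0, -0.25], [0, 0, 0], 0.7],
  [[-0.009, 0, -0.5], [0, 0, 0], 0.7],
  [[-0.009, 0, -0.7], [0, 0, 0], 0.7],
])

```text
t: 25.65
position: [0.6314, -0.0062, 0.1657]
eef_rot: [0.708, 0.706, 0.001, 0.0]
wrist_force: [1.5, -0.3, -0.3]
opening: 0.0617
gripper_force: 0.0
```

>>> jog_arm([
  [[-0.38, 0, -0.2], [0, 0, 0], 0.7],
  [[-0.38, 0, -0.2], [0, 0, 0], 0.7],
  [[-0.38, 0, -0.2], [0, 0, 0], 0.7],
  [[-0.38, 0, -0.2], [0, 0, 0], 0.7],
  [[-0.38, 0, -0.2], [0, 0, 0], 0.7],
])

```text
t: 26.15
position: [0.6303, -0.0809, 0.2025]
eef_rot: [0.708, 0.706, 0.0, -0.001]
wrist_force: [-0.1, 0.7, 0.2]
opening: 0.0616
gripper_force: 0.0
```

Run:
```python
from h import *
look(['gear','ring','pad_a','shaft','block'],'w10.png',{'gear':.015,'ring':.025,'shaft':.015})
```

```text
gear 0.97 2267 c 282.9 95.8 bb 251 315 62 129 W mean [ 0.6309 -0.0071] rect [ 0.6308 -0.0067] [65.1 64.3 45. ]
ring 0.84 1006 c 282.0 95.0 bb 259 306 71 119 W mean [ 0.6301 -0.0064] rect [ 0.6306 -0.0064] [48. 47. 90.]
pad_a 0.78 294 c 297.7 2.9 bb 273 322 0 8 W mean [0.6435 0.0676] rect [0.6434 0.0668] [ 8. 49. 90.]
pad_a 0.69 3450 c 285.4 94.2 bb 240 329 49 141 W mean [ 0.6332 -0.0058] rect [ 0.6321 -0.0063] [90.5 89.8 45. ]
pad_a 0.66 2893 c 281.1 215.9 bb 241 320 179 253 W mean [ 0.6289 -0.1214] rect [ 0.6283 -0.1215] [74. 79. 90.]
```

View pics/w10.png

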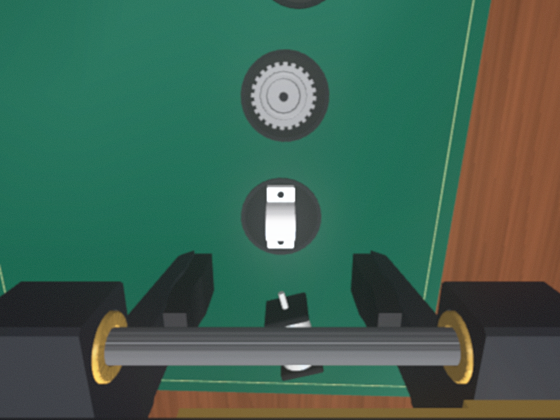

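The ring lies concentric on the gear at (284,96) on the middle pad, and the block is centred on its own pad at (281,217). The arm is clear, so I hand in.

```bash
python3 -c "
from plant import order; print(order.close_job())"
```

```text
the job is handed in; nothing more can be done
None
```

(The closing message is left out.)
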